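# Wind the length stop one full turn

## Robot

A 7-joint arm with a two-finger parallel gripper is mounted at the origin on the work surface. World frame = base frame: x ahead of the robot, y to its left, z up, the work surface at z = 0. Lengths are in m, angles in rad, forces in N, time in s.
With the tool pointing down it reaches from about 0.425 to 0.875 m from the base axis. Payload 8.4 kg.
Tool frame: the origin (TCP) lies on the centre line of the jaws, within the pads' length; the fingertips stand 11 mm ahead of it and the grasp point (between the pads) lies 8 mm behind it; z points along the fingers, y is the line along which they close (so a half turn about z gives the same grasp; the last joint's range is limited). The gripper opens to 87 mm and grips with 3 to 60 N. Pads are 19 mm wide; open, the fingers measure 117 mm over their backs; the gripper's body (75 mm by 190 mm) begins 51 mm behind the grasp point.
Start: joints at [1.066, 0.333, 0.04, 1.465, -0.013, 1.343, -0.059], TCP at [0.257, -0.597, 0.234] pointing down, gripper open.
Joint ranges: [-2.58, 2.58], [-0.38, 2.09], [-1.3, 1.39], [0.25, 2.4], [-1.5, 4.64], [0.08, 2.09], [-2.65, 2.65]. Speed limits (rad/s): [2.22, 2.22, 2.79, 2.79, 3.14, 3.14, 3.14].

## Interface

Orientations are given as a unit quaternion [x, y, z, w].
In Python, from plant import sensors, snapshot, job gives the robot as it stands.
- The arm moves only by the shell command python3 -m inch 'ROWS' [OPENING] [FORCE]. ROWS is JSON, a list of rows, each a list of 4 numbers: the shift along the tool's x, y, z in mm, then the turn about the tool's z in rad. In form: [[x, y, z, turn], ...]. A call has 1 to 8 rows; each row shifts and turns the commanded pose from where the row before left it, along the tool's axes as they then stand; what a row does not reach is not made up. A row lasts 1/8 s, in which the tool goes at most 62.5 mm and 10.7 degrees, less where a joint would pass 70% of its speed; a pose out of reach is approached as far as the arm can. A call is refused whole if a number of a shift passes 62.5 or a number of a turn 0.188, either way. A call with a gripper value outside its range is refused whole. OPENING is the finger opening in mm, from 0 to 87, set as the call begins (- or left out, the last holds). The fingers move at their own pace and stop on an object; FORCE is the grip in N (left out, the last holds). Time passes only in rows, so rows that do not move let the fingers close. It gives the time, the measured TCP pose, the force, the opening and the grip force at its end, in the units of the state.
- sensors.state(): the state, without advancing time (a new reading comes with each control period).
- snapshot(name): name is "scene" or "top"; returns a dict with "frame" (480x640x3 uint8, red, green, blue), "fov_y" (degrees; the focal length in pixels is half the picture's height over the tangent of half this angle, whatever the lens; pixels are square), "cx", "cy" (the principal point, pixels), "k1" (the pictures are not rectified: a ray, as slopes to the right and down, at radius r is drawn at 1 + k1 r^2 times it, then the intrinsics apply), "xyz" and "orientation" of the camera in the world. Camera axes: x right, y down, z forward; pixel columns grow to the right and rows downward; lengths in m; the calibration is good to about 2 mm. A picture is of the moment at which its call begins. There is no depth.
- job.job_done(): hands the job in; it is judged then, once.
The state is a dict: "clock": time; "q": joint angles; "qvel": joint speeds; "tau": joint torques, N m; "eef_pos": TCP position; "ee_rot": TCP orientation; "force": force on the tool from outside, world axes, zero at the start; "wrist_torque": the same for the moment, N m; "finger_gap": finger opening in m; "grip_force": force on a finger pad.
Only numpy, scipy, OpenCV 4.12 (cv2) and the standard library are available. Lean on these libraries where they do the work, as an engineer would, in place of code of your own. Each camera call takes 0.05 s, during which the arm holds its last target. There are 200 camera calls.

## Task

Wind the larger handwheel, the one on the length stop with the rail, one full turn clockwise as seen from above by its upright crank handle, so that the stop block moves out along the rail and the handle comes back to stand over the brass index pointer. Then let go. Do not wind it backwards, and leave the smaller handwheel on its pedestal alone.

Things in the scene. Friction and masses are not known exactly. Their poses are not given: they have to be found in the camera images.
- crank_grip (a point): Half-way up the large handwheel's upright crank handle: black plastic cylinder, 26 mm diameter, from 35 mm below to 35 mm above this point, standing on the rim. It spins freely on its pin, so it can be gripped and carried round without turning the gripper. It travels on a level circle of radius 72 mm about the vertical wheel axis.
- wheel_hub (a point): Centre of the large dark spoked handwheel, on its axis, 95 mm above the table, over the fixed grey gearbox of the length stop. Rim 160 mm across outside; only the handle is over 16 mm above this point. +x points along the aluminium rail and stop block (under 90 mm high), -x to the brass index pointer, a tongue that sticks out under the rim; the handle starts over it, within 9 degrees.
- stop_wheel (a joint): Angle of the large handwheel in rad: 0 when the handle is exactly over the index pointer as at the start, growing clockwise seen from above; one full turn is 6.283. It turns from -1 to 9 rad with light drag (about 2 N at the handle) and stays where it is left. A turn moves the stop block 63 mm along the rail, away from the wheel.
- tilt_wheel (a joint): Angle in rad (about 0 at the start) of the smaller handwheel: rim 102 mm across outside, handle 18 mm in diameter, its top 125 mm above the table, on a plain pedestal without a rail, left or right of the length stop, at least 280 mm between the two axes. To be left alone.

How it is judged:
On the way:
1. the large handwheel has been wound half a turn clockwise (value of joint stop_wheel above 3.14 rad), for 0.05 s.
At the end, for the whole second after the job is handed in: The large handwheel has made one full clockwise turn: its handle is back over the index pointer, within 20 degrees (joint 5.933 to 6.633 rad), and the wheel is at rest (value of joint stop_wheel between 5.933 and 6.633 rad and velocity of joint stop_wheel between -0.1 and 0.1 rad/s); the robot touches nothing.
It fails at once if the large handwheel is wound backwards, more than 35 degrees anticlockwise of the pointer (value of joint stop_wheel below -0.61 rad).
It fails at once if the large handwheel is wound far past one turn, more than 60 degrees beyond the pointer (value of joint stop_wheel above 7.33 rad).
It fails at once if the smaller handwheel is turned by more than about 20 degrees (value of joint tilt_wheel above 0.4 rad or value of joint tilt_wheel below -0.4 rad).
It also fails if it takes over 53 s, if anything falls off the work surface, if the arm or the gripper's body presses on something with over 40 N, if the wrist force passes 120 N, or if a joint passes its speed limit or range.

## Working session

There is one attempt and no reset: what is moved stays moved. The work goes in short steps, Python scripts to look and compute and a shell command to move; the robot and the scene stay as the last step left them, time stands still between calls to the robot, and variables do not carry over. Pictures are saved under pics/ and viewed, at most 10 in all, crops included, and the job is handed in when it is done.

```bash
mkdir -p pics
cat > h.py <<'E'
import numpy as np, cv2
from plant import sensors, snapshot, job
from scipy.spatial.transform import Rotation as R
def K(s):
    f=240/np.tan(np.radians(s["fov_y"])/2); return f
def ray(s,u,v):
    f=K(s); x,y=(u-s["cx"])/f,(v-s["cy"])/f
    rd=np.hypot(x,y); r=rd
    for _ in range(30): r=rd/(1+s["k1"]*r*r)
    k=r/rd if rd>0 else 1
    return np.array(s["xyz"]),R.from_quat(s["orientation"]).apply([x*k,y*k,1])
def onz(s,u,v,z):
    o,d=ray(s,u,v); return o+d*(z-o[2])/d[2]
def proj(s,p):
    c=R.from_quat(s["orientation"]).inv().apply(np.array(p)-s["xyz"]); a=c[:2]/c[2]
    a=a*(1+s["k1"]*(a@a)); return a*K(s)+[s["cx"],s["cy"]]
E
python3 - <<'E'
from h import *
for n in ["scene","top"]:
    s=snapshot(n); cv2.imwrite(f"pics/{n}0.png",s["frame"][:,:,::-1]); np.save(f"pics/{n}0.npy",s,allow_pickle=True)
    print({k:v for k,v in s.items() if k!="frame"})
print(sensors.state())
E
```

```text
{'fov_y': 54.51852461631607, 'cx': 319.81860177426125, 'cy': 236.84366296703146, 'k1': -0.08544863600937473, 'xyz': array([0.92096848, 0.38406648, 0.60654243]), 'orientation': array([ 0.34798624,  0.83625684, -0.38975571, -0.16634472])}
{'fov_y': 48.00683346590876, 'cx': 324.50538699689815, 'cy': 245.2151146220337, 'k1': -0.15268068723374129, 'xyz': array([ 0.35513087, -0.02475608,  0.9754699 ]), 'orientation': array([-0.69878482,  0.710104  , -0.0598054 ,  0.06225273])}
{'clock': 0.1, 'q': array([ 1.06582307,  0.33386136,  0.03983071,  1.4661849 , -0.01338788,
        1.3433029 , -0.05847791]), 'qvel': array([-8.46783092e-04, -1.50813756e-05,  1.37525518e-04, -7.95699572e-04,
       -6.88033136e-04, -6.96222871e-04,  7.33398297e-04]), 'tau': array([ 4.50610241e-03, -6.57803893e+01,  1.34040277e+00, -4.04707289e+01,
       -5.94111322e-02,  4.08348476e-02,  1.78001187e-05]), 'eef_pos': array([ 0.25640834, -0.59684029,  0.23273295]), 'ee_rot': array([ 9.79483755e-01,  2.01521755e-01, -1.97876943e-04, -7.18829590e-04]), 'force': array([-0.60829281,  1.32243276, -0.40182631]), 'wrist_torque': array([-0.00053235,  0.00430005,  0.02884718]), 'grip_force': 0.0, 'finger_gap': 0.08695382462260969}
```

View pics/scene0.png

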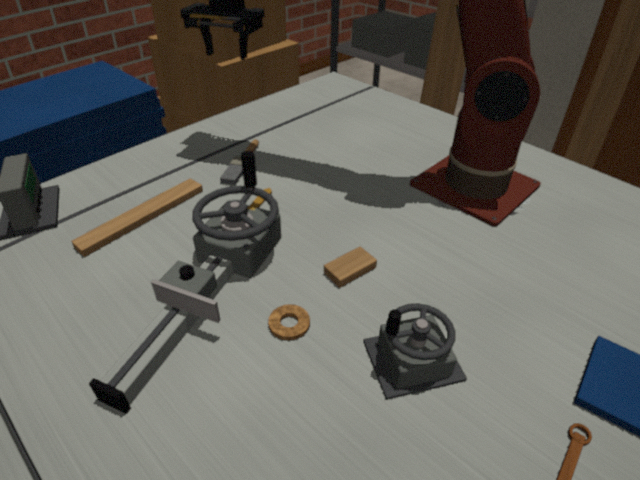

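View pics/top0.png

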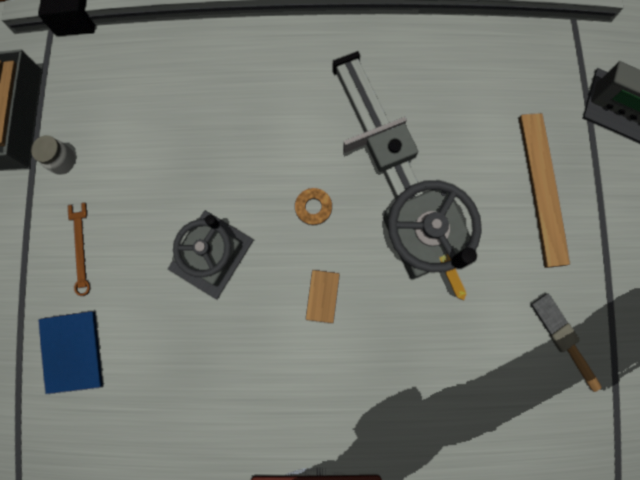

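The top view shows the large wheel's hub at about (436,224), its black handle at (464,257), the brass pointer at (456,280) and the rail running up-left. The small wheel is at (202,246). In the scene view the hub is at (235,208), with the handle from (249,152) down to about (249,186).

Run:
```python
from h import *
T=np.load("pics/top0.npy",allow_pickle=True).item(); S=np.load("pics/scene0.npy",allow_pickle=True).item()
print("hub guess",onz(T,436,224,.11),onz(S,235,206,.11))
# rim annulus fit
for s,h in((T,(436,224)),(S,(235,207))):
    g=s["frame"].max(2); c=onz(s,*h,.105)[:2]
    vv,uu=np.mgrid[0:480,0:640]
    pix=[(u,v) for u,v in zip(uu.ravel(),vv.ravel()) if abs(u-h[0])<60 and abs(v-h[1])<60]
    P=np.array([onz(s,u,v,.095)[:2] for u,v in pix]); G=np.array([g[v,u] for u,v in pix])
    for it in range(8):
        d=P-c; r=np.hypot(*d.T); m=(r>.056)&(r<.088)&(G<75)
        a=np.arctan2(d[:,1],d[:,0]); pts=[]
        for k in np.arange(-np.pi,np.pi,np.pi/18):
            q=m&(abs(np.angle(np.exp(1j*(a-k))))<.087)
            if q.sum()>3: pts.append(np.median(P[q],0))
        pts=np.array(pts); A=np.c_[2*pts,np.ones(len(pts))]; x=np.linalg.lstsq(A,(pts**2).sum(1),rcond=None)[0]
        rr=np.sqrt(x[2]+x[:2]@x[:2]); res=abs(np.hypot(*(pts-x[:2]).T)-rr); ok=res<np.median(res)*2.5
        x=np.linalg.lstsq(A[ok],(pts[ok]**2).sum(1),rcond=None)[0]; c=x[:2]
    print("rim",c,np.sqrt(x[2]+c@c),ok.sum(),len(pts))
# handle black blobs
for n,s,(u,v) in(("T",T,(464,257)),("S",S,(249,168))):
    m=(s["frame"].max(2)<25).astype(np.uint8); k,l,st,ce=cv2.connectedComponentsWithStats(m)
    for i in range(1,k):
        if st[i,4]>30 and np.hypot(*(ce[i]-[u,v]))<25: print(n,st[i],ce[i])
# rays at handle
def tri(a,b):
    (o1,d1),(o2,d2)=ray(T,*a),ray(S,*b); w=np.linalg.lstsq(np.c_[d1,-d2],o2-o1,rcond=None)[0]
    p,q=o1+w[0]*d1,o2+w[1]*d2; return (p+q)/2,np.linalg.norm(p-q)
print("top",tri((466,256),(249,153))); 
print("pointer",onz(T,455,278,.08),onz(T,461,297,.08))
print("rail",onz(T,346,60,.03),onz(T,400,180,.03))
print("small",onz(T,202,246,.095),onz(T,212,222,.12))
for z in(.12,.14,.16,.17,.18): print(z,onz(T,466,256,z),onz(S,249,168,z))
big=cv2.hconcat([cv2.resize(s["frame"][v-50:v+50,u-50:u+50,::-1],(390,390),interpolation=cv2.INTER_CUBIC) for s,u,v in((T,450,245),(S,245,185))])
cv2.imwrite("pics/crop.png",np.clip(big*1.8,0,255).astype(np.uint8))
```

```text
hub guess [ 0.53875627 -0.20756368  0.11      ] [ 0.54196066 -0.20080624  0.11      ]
rim [ 0.53834783 -0.20565164] 0.0718614484986821 36 36
rim [ 0.53998647 -0.20484762] 0.07150998123988844 31 36
T [451 246  25  22 344] [462.93895349 257.36337209]
S [241 152  15  36 383] [248.51958225 168.72584856]
top (array([ 0.47411626, -0.23649253,  0.17738135]), np.float64(0.0007642548543293517))
pointer [ 0.45184776 -0.24160561  0.08      ] [ 0.41963099 -0.25018605  0.08      ]
rail [ 0.88292042 -0.07000544  0.03      ] [ 0.63891759 -0.16263773  0.03      ]
small [0.51090512 0.18206331 0.095     ] [0.54609697 0.16055663 0.12      ]
0.12 [ 0.4829649  -0.25202598  0.12      ] [ 0.45159697 -0.27209461  0.12      ]
0.14 [ 0.47997627 -0.24671265  0.14      ] [ 0.47089114 -0.2451222   0.14      ]
0.16 [ 0.47698765 -0.24139932  0.16      ] [ 0.4901853  -0.21814979  0.16      ]
0.17 [ 0.47549333 -0.23874265  0.17      ] [ 0.49983239 -0.20466359  0.17      ]
0.18 [ 0.47399902 -0.23608598  0.18      ] [ 0.50947947 -0.19117738  0.18      ]
```

View pics/crop.png

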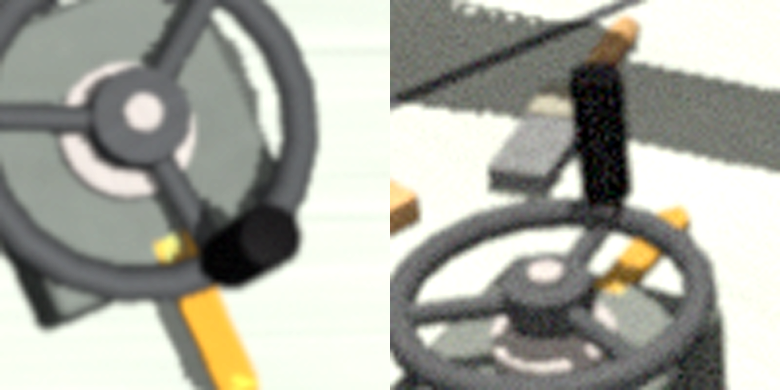

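The rim fits agree: hub at about (0.539, -0.205), rail direction about 20.7°. The handle axis is at about (0.4735, -0.2345), with its middle at z ≈ 0.14. The tool's x axis already lies roughly along the rail, so I'll approach above the handle.

```bash
python3 -m inch '[[34,-25,0,0],[34,-25,0,0],[34,-25,0,0],[34,-25,0,0],[34,-25,0,0],[34,-25,0,0],[34,-25,0,0],[34,-25,0,0]]' 87
cat >> h.py <<'E'
HUB=np.array([.539,-.205]); A0=np.radians(20.7)
def off(p):
    "tool-frame mm offset from the present TCP to world point p"
    st=sensors.state(); return R.from_quat(st["ee_rot"]).inv().apply(np.array(p)-st["eef_pos"])*1000
def circ(deg,r=.072,hub=HUB): # stop_wheel angle, clockwise from pointer
    a=np.pi+A0-np.radians(deg); return hub+r*np.array([np.cos(a),np.sin(a)])
E
python3 - <<'E'
from h import *
print(off([.4735,-.2345,.140]),sensors.state()["eef_pos"])
E
```

```text
clock: 1.1
eef_pos: [0.4279, -0.3047, 0.2333]
ee_rot: [0.979, 0.201, -0.0, -0.0]
force: [0.6, 0.1, -0.2]
finger_gap: 0.0872
grip_force: 0.0
[ 69.6266411  -46.46450922  93.29162032] [ 0.42790272 -0.3046983   0.23329112]
```

```bash
python3 -m inch '[[35,-23,0,0],[34.5,-23.5,0,0],[0,0,0,0]]' 87
python3 - <<'E'
from h import *
print(off([.4735,-.2345,.140]),sensors.state()["eef_pos"])
S=snapshot("scene"); T=snapshot("top")
p=sensors.state()["eef_pos"]
ims=[]
for s in(S,T):
    u,v=proj(s,[.4735,-.2345,.14]).astype(int); print(u,v)
    f=s["frame"].copy()
    u=min(max(u,75),564);v=min(max(v,75),404); ims.append(cv2.resize(f[v-75:v+75,u-75:u+75,::-1],(390,390),interpolation=cv2.INTER_CUBIC))
cv2.imwrite("pics/c2.png",np.clip(cv2.hconcat(ims)*1.8,0,255).astype(np.uint8))
E
```

```text
clock: 1.48
eef_pos: [0.4747, -0.2323, 0.2333]
ee_rot: [0.979, 0.204, 0.0, -0.001]
force: [-0.5, -0.5, 0.5]
finger_gap: 0.0869
grip_force: 0.0
[-2.00146104  1.63146209 93.32922575] [ 0.47466689 -0.23232093  0.23333221]
251 170
458 260
```

View pics/c2.png

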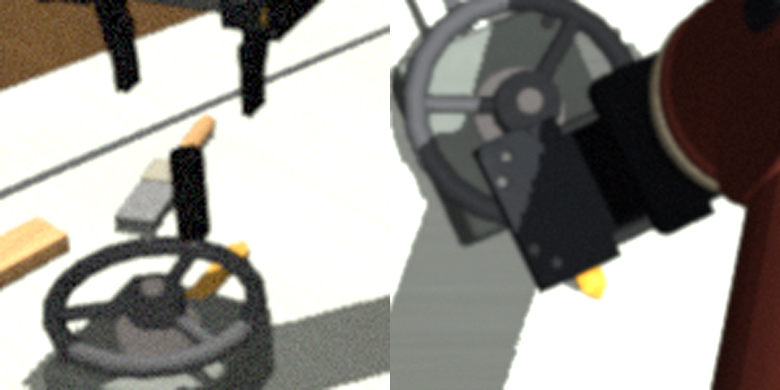

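The handle (scene crop x≈187) sits midway between the open fingers (125 and 253), so I'll go down.

```bash
python3 -m inch '[[-2,1.5,20,0],[0,0,20,0],[0,0,15,0],[0,0,15,0],[0,0,12,0],[0,0,11,0],[0,0,0,0]]' 87
python3 -m inch '[[0,0,0,0],[0,0,0,0],[0,0,0,0],[0,0,0,0],[0,0,0,0],[0,0,0,0]]' 20 15
python3 - <<'E'
from h import *
s=sensors.state();print(s["eef_pos"],s["force"],s["finger_gap"],s["grip_force"])
E
```

```text
clock: 2.45
eef_pos: [0.4714, -0.2379, 0.1397]
ee_rot: [0.979, 0.202, -0.001, -0.0]
force: [0.3, 0.5, 0.4]
finger_gap: 0.0874
grip_force: 0.0
clock: 3.2
eef_pos: [0.4718, -0.2381, 0.1406]
ee_rot: [0.979, 0.201, 0.0, 0.0]
force: [1.9, -4.0, -0.7]
finger_gap: 0.0355
grip_force: 2.2
[ 0.4718273  -0.23811684  0.14057108] [ 1.93990329 -4.04861064 -0.65668177] 0.03549816861546105 2.193593204137869
```

```bash
python3 -m inch '[[0,0,0,0],[0,0,0,0],[0,0,0,0],[0,0,0,0]]' 20 20
python3 - <<'E'
from h import *
s=sensors.state();print(s["eef_pos"],s["force"],s["finger_gap"],s["grip_force"], R.from_quat(s["ee_rot"]).as_matrix().round(3).tolist())
d=s["eef_pos"][:2]-HUB; print(np.hypot(*d),np.degrees(np.arctan2(d[1],d[0]))+360)
E
```

```text
clock: 3.7
eef_pos: [0.4717, -0.2382, 0.1406]
ee_rot: [0.98, 0.201, -0.0, 0.0]
force: [0.1, -1.1, 0.6]
finger_gap: 0.0258
grip_force: 20.0
[ 0.47173658 -0.23822515  0.14057384] [ 0.07349881 -1.08199836  0.58103488] 0.025762622424317518 19.999857894144952 [[0.919, 0.395, -0.0], [0.395, -0.919, -0.0], [-0.0, 0.0, -1.0]]
0.07502184851849882 206.28733092571494
```

Gripped: gap 25.8 mm, 20 N. Next, work out the row increments for the circle in the tool's axes.

Run:
```python
import numpy as np
ps=np.radians(177+10*np.arange(38)); p=72*np.c_[np.cos(ps),np.sin(ps)]
q=np.diff(np.round(p),axis=0) if 0 else np.diff(np.round(p*2)/2,axis=0)
for i in range(0,37,6): print(i,q[i:i+6].tolist())
```

```text
0 [[0.5, -13.0], [2.5, -12.0], [5.0, -11.5], [6.5, -11.0], [8.5, -9.0], [10.0, -8.0]]
6 [[11.0, -6.0], [12.0, -3.5], [12.0, -2.0], [13.0, 0.5], [12.0, 2.5], [11.5, 5.0]]
12 [[11.0, 6.5], [9.0, 8.5], [8.0, 10.0], [6.0, 11.0], [3.5, 12.0], [2.0, 12.0]]
18 [[-0.5, 13.0], [-2.5, 12.0], [-5.0, 11.5], [-6.5, 11.0], [-8.5, 9.0], [-10.0, 8.0]]
24 [[-11.0, 6.0], [-12.0, 3.5], [-12.0, 2.0], [-13.0, -0.5], [-12.0, -2.5], [-11.5, -5.0]]
30 [[-11.0, -6.5], [-9.0, -8.5], [-8.0, -10.0], [-6.0, -11.0], [-3.5, -12.0], [-2.0, -12.0]]
36 [[0.5, -13.0]]
```

```bash
python3 -m inch '[[0.5,-13,0,0],[2.5,-12,0,0],[5,-11.5,0,0]]' 20 20; python3 -m inch '[[6.5,-11,0,0],[8.5,-9,0,0],[10,-8,0,0]]' 20 20
python3 - <<'E'
from h import *
d=sensors.state()["eef_pos"][:2]-[.5362,-.2062]; print(np.hypot(*d),np.degrees(np.arctan2(d[1],d[0]))%360)
E
```

```text
clock: 4.08
eef_pos: [0.4656, -0.2003, 0.1406]
ee_rot: [0.979, 0.202, 0.001, 0.0]
force: [12.0, -3.8, -8.2]
finger_gap: 0.0254
grip_force: 20.0
clock: 4.45
eef_pos: [0.4784, -0.1666, 0.1407]
ee_rot: [0.98, 0.201, 0.002, 0.002]
force: [14.7, -13.4, -14.8]
finger_gap: 0.0256
grip_force: 20.0
0.07005457360991306 145.58089530664688
```

```bash
python3 -m inch '[[2,3,0,0],[0,0,0,0]]' 20 20
python3 - <<'E'
from h import *
s=sensors.state(); d=s["eef_pos"][:2]-[.5362,-.2062]; print(np.hypot(*d),np.degrees(np.arctan2(d[1],d[0]))%360,s["force"],s["wrist_torque"])
S=snapshot("scene"); T=snapshot("top"); ims=[]
for f,u,v in((S["frame"],250,175),(T["frame"],440,230)):
    ims.append(cv2.resize(f[v-75:v+75,u-75:u+75,::-1],(390,390),interpolation=cv2.INTER_CUBIC))
cv2.imwrite("pics/c3.png",np.clip(cv2.hconcat(ims)*1.8,0,255).astype(np.uint8))
E
```

```text
clock: 4.7
eef_pos: [0.4793, -0.1663, 0.1406]
ee_rot: [0.979, 0.202, -0.0, -0.001]
force: [-1.8, 1.7, 2.9]
finger_gap: 0.0257
grip_force: 20.0
0.06942869924926079 144.96781429677534 [-1.79471191  1.724242    2.85021361] [0.63226162 0.23283572 0.02124412]
```

View pics/c3.png

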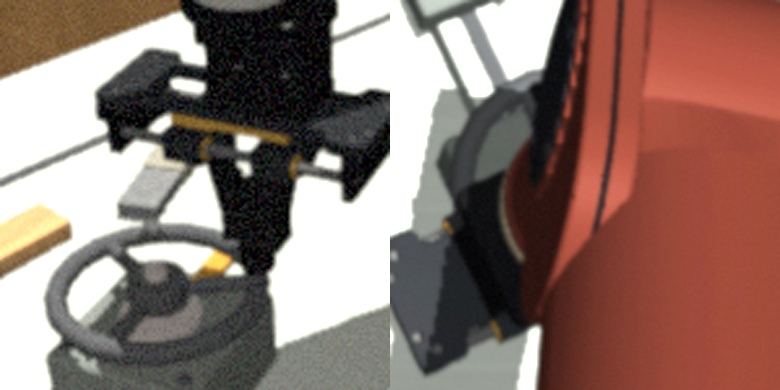

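Force is relieved and the handle is still held. The wheel has turned about 60°, with its spoke now towards the gripper. I'll re-tabulate the rows with the refined centre (.5374, -.2088).

```bash
cat > tab.py <<'E'
import sys
from h import *
C=np.array([float(sys.argv[1]),float(sys.argv[2])])
def tab(n=6,st=10):
    s=sensors.state(); d=s["eef_pos"][:2]-C; M=R.from_quat(s["ee_rot"]).as_matrix()
    a=np.arctan2(d[1],d[0]); k=np.radians(st)*np.arange(n+1)
    P=C+.072*np.c_[np.cos(a-k),np.sin(a-k)]; off=(P-s["eef_pos"][:2])@M[:2,:2]*1000
    r=np.array([np.cos(a),np.sin(a),0]); print("r %.1f ang %.1f Fr %.1f Ft %.1f"%(1000*np.hypot(*d),np.degrees(a),s["force"]@r,s["force"]@[-r[1],r[0],0]))
    q=np.diff(np.round(off*2)/2,axis=0); print([x.tolist() for x in q])
tab(int(sys.argv[3]))
E
python3 tab.py .5374 -.2088 12
```

```text
r 71.9 ang 144.2 Fr 4.8 Ft -1.8
[[11.0, -5.5], [12.5, -3.5], [12.5, -1.5], [12.5, 1.0], [12.0, 3.0], [11.5, 5.0], [10.5, 7.5], [9.0, 8.5], [7.0, 10.0], [5.5, 11.5], [3.5, 12.0], [1.5, 12.5]]
```

```bash
python3 -m inch '[[11,-5.5,0,0],[12.5,-3.5,0,0],[12.5,-1.5,0,0],[0,0,0,0]]' 20 20 | sed -n 1,4p; python3 tab.py .5374 -.2088 10
```

```text
clock: 5.3
eef_pos: [0.5089, -0.1428, 0.1406]
ee_rot: [0.979, 0.202, 0.0, -0.0]
force: [-0.3, 5.6, 2.3]
r 71.9 ang 113.3 Fr 5.2 Ft -1.9
[[12.5, 1.0], [12.0, 3.0], [11.5, 5.5], [10.5, 7.5], [8.5, 8.5], [7.5, 10.5], [5.0, 11.5], [3.5, 12.0], [1.0, 12.5], [-1.0, 12.5]]
```

```bash
python3 -m inch '[[12.5,1,0,0],[12,3,0,0],[11.5,5.5,0,0],[10.5,7.5,0,0],[0,0,0,0]]' 20 20 | sed -n 1,4p; python3 tab.py .5374 -.2088 10
```

```text
clock: 5.92
eef_pos: [0.5591, -0.1403, 0.1406]
ee_rot: [0.979, 0.202, 0.001, -0.001]
force: [3.8, 6.2, -1.0]
r 71.9 ang 72.4 Fr 7.1 Ft -1.8
[[9.0, 9.0], [7.0, 10.5], [5.0, 11.0], [3.0, 12.5], [1.0, 12.5], [-1.5, 12.5], [-3.0, 12.0], [-5.5, 11.5], [-7.5, 10.0], [-9.0, 8.5]]
```

Tracking well: r is 71.9 mm and the force stays small. Continuing.

```bash
python3 -m inch '[[9,9,0,0],[7,10.5,0,0],[5,11,0,0],[3,12.5,0,0],[1,12.5,0,0],[0,0,0,0]]' 20 20 | sed -n 1,4p; python3 tab.py .5374 -.2088 10
```

```text
clock: 6.68
eef_pos: [0.6045, -0.1831, 0.1407]
ee_rot: [0.98, 0.201, 0.002, 0.0]
force: [7.5, 1.7, -3.7]
r 71.8 ang 20.9 Fr 7.6 Ft -1.1
[[-1.5, 12.5], [-3.5, 12.0], [-6.0, 11.0], [-7.5, 10.0], [-9.0, 8.5], [-10.5, 7.0], [-12.0, 4.5], [-12.0, 3.0], [-12.5, 0.5], [-12.5, -1.5]]
```

```bash
python3 -m inch '[[-1.5,12.5,0,0],[-3.5,12,0,0],[-6,11,0,0],[-7.5,10,0,0],[-9,8.5,0,0],[-10.5,7,0,0],[0,0,0,0]]' 20 20 | sed -n 1,4p; python3 tab.py .5374 -.2088 10
```

```text
clock: 7.55
eef_pos: [0.5914, -0.2562, 0.1407]
ee_rot: [0.98, 0.2, 0.0, 0.001]
force: [3.1, -5.6, -1.9]
r 71.8 ang -41.3 Fr 6.0 Ft -2.2
[[-11.5, 4.5], [-12.5, 2.5], [-12.5, 0.0], [-12.5, -2.0], [-12.0, -4.0], [-10.5, -6.5], [-10.0, -7.5], [-8.0, -10.0], [-6.5, -10.5], [-4.5, -12.0]]
```

```bash
python3 -m inch '[[-11.5,4.5,0,0],[-12.5,2.5,0,0],[-12.5,0,0,0],[-12.5,-2,0,0],[-12,-4,0,0],[-10.5,-6.5,0,0],[0,0,0,0]]' 20 20 | sed -n 1,4p; python3 tab.py .5374 -.2088 8
```

```text
clock: 8.43
eef_pos: [0.5222, -0.2789, 0.1406]
ee_rot: [0.98, 0.2, -0.001, 0.001]
force: [-3.7, -6.7, 1.3]
r 71.7 ang -102.3 Fr 7.3 Ft -2.2
[[-9.5, -8.0], [-8.0, -9.5], [-6.5, -11.0], [-4.0, -12.0], [-2.5, -12.0], [0.5, -12.5], [2.0, -12.5], [4.5, -12.0]]
```

```bash
python3 -m inch '[[-9.5,-8,0,0],[-8,-9.5,0,0],[-6.5,-11,0,0],[-4,-12,0,0],[-2.5,-12,0,0],[0.5,-8.5,0,0],[0,0,0,0],[0,0,0,0]]' 20 20 | sed -n 1,4p; python3 tab.py .5374 -.2088 2
```

```text
clock: 9.43
eef_pos: [0.47, -0.2331, 0.1405]
ee_rot: [0.98, 0.201, -0.002, -0.0]
force: [-9.5, -1.6, 7.3]
r 71.7 ang -160.2 Fr 9.4 Ft -1.8
[[2.0, -12.5], [4.0, -12.0]]
```

The handle is back over the pointer direction (199.8° against 200.7°). Opening the fingers, then lifting straight up.

```bash
python3 -m inch '[[0,0,0,0],[0,0,0,0],[0,0,0,0],[0,0,0,0],[0,0,0,0],[0,0,0,0]]' 87 20; python3 -m inch '[[0,0,-10,0],[0,0,-20,0],[0,0,-30,0],[0,0,-30,0],[0,0,-30,0],[0,0,0,0]]' 87; python3 -m inch '[[-50,0,0,0],[-34,25,0,0],[-34,25,0,0],[-34,25,0,0],[-34,25,0,0],[-34,25,0,0],[0,0,0,0],[0,0,0,0]]'
python3 - <<'E'
from h import *
S=snapshot("scene"); T=snapshot("top"); ims=[]
for f,u,v in((S["frame"],250,205),(T["frame"],430,220)):
    ims.append(cv2.resize(f[v-75:v+75,u-75:u+75,::-1],(390,390),interpolation=cv2.INTER_CUBIC))
cv2.imwrite("pics/c4.png",np.clip(cv2.hconcat(ims)*1.8,0,255).astype(np.uint8))
m=(T["frame"].max(2)<25).astype(np.uint8); k,l,st,ce=cv2.connectedComponentsWithStats(m)
for i in range(1,k):
    if st[i,4]>100 and np.hypot(*(ce[i]-[464,257]))<60: print(st[i],ce[i])
E
```

```text
clock: 10.18
eef_pos: [0.4726, -0.2323, 0.1405]
ee_rot: [0.979, 0.201, 0.0, -0.0]
force: [0.1, -0.1, -0.2]
finger_gap: 0.0775
grip_force: 0.0
clock: 10.92
eef_pos: [0.4738, -0.2327, 0.2638]
ee_rot: [0.979, 0.201, 0.002, 0.002]
force: [0.3, -0.5, -0.7]
finger_gap: 0.0868
grip_force: 0.0
clock: 11.92
eef_pos: [0.32, -0.4333, 0.2601]
ee_rot: [0.979, 0.202, -0.0, -0.001]
force: [-0.5, 1.1, 0.1]
finger_gap: 0.0868
grip_force: 0.0
[445 251  25  19 323] [457.27863777 260.17337461]
```

View pics/c4.png

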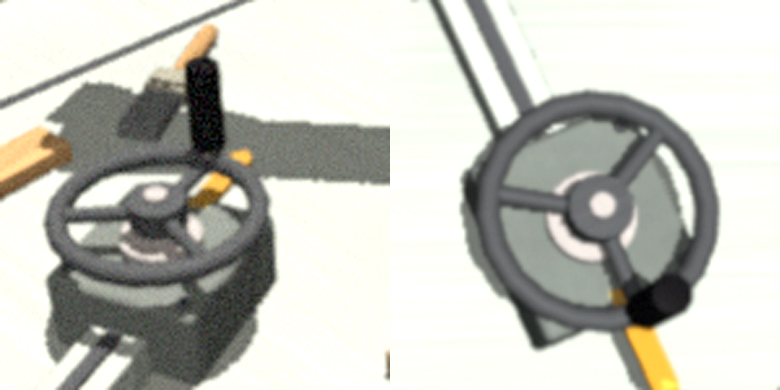

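The handle now stands over the brass pointer (top crop about (645,303), pointer starting at (640,320)). The arm is clear and the stop block has moved out along the rail.

```bash
python3 -c "
from plant import job; print(job.job_done())"
```

```text
the job is handed in; nothing more can be done
None
```

I wound the large handwheel one full turn clockwise, left its handle over the brass pointer (within a few degrees by camera), released it with the arm clear, and handed the job in at about 12 s; the small wheel was never approached, and no verdict came back.

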